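# Tuck a brass trim strip under the leaf of a glue-up jig and hold it pressed flat

## Robot

A 6-joint arm with a two-finger parallel gripper is mounted at the origin on the work surface. World frame = base frame: x ahead of the robot, y to its left, z up, the work surface at z = 0. Lengths are in m, angles in rad, forces in N, time in s.
With the tool pointing down it reaches from about 0.3 to 0.875 m from the base axis. Payload 6.4 kg.
Tool frame: the origin (TCP) lies at the very end of the fingers, on their centre line; the grasp point (between the pads) lies 19 mm behind it (ctrl.hold_point_z is the distance from the TCP to the grasp point, in m); y points along the fingers, x is the direction in which the jaws open and shut, and the axes are right-handed (so a half turn about y gives the same grasp; the last joint's range is limited). The gripper opens to 85 mm and grips with 20 to 120 N. Pads are 22 mm wide; open, the fingers measure 114 mm over their backs; the gripper's body (76 mm by 85 mm) begins 54 mm behind the grasp point. The pads swing forward as they close: fully open they stand 13 mm farther back than shut.
Start: joints at [-0.206, 0.181, 1.607, -0, 1.354, -0.206], TCP at [0.575, 0, 0.231] pointing down, gripper open.
Joint ranges: [-2.99, 2.99], [-0.89, 2.07], [0.3, 2.58], [-1.14, 4.28], [0, 2.63], [-3.12, 3.12]. Speed limits (rad/s): [2.57, 2.57, 3.01, 3.14, 3.14, 3.14].

## Interface

Orientations are given as a unit quaternion [w, x, y, z].
In Python, from bench import ctrl, imaging gives the robot as it stands.
- The arm moves only by the shell command python3 -m jog 'ROWS'. ROWS is JSON, a list of rows, each a list of 3 entries, a list of its own where there are three numbers: the shift along the tool's x, y, z in cm, then the turn, a rotation vector about the tool's x, y, z in rad, then the finger opening in cm, from 0 to 8.54. A call has 1 to 12 rows; each row shifts and turns the pose as measured when the row begins, along the tool's axes as they then stand; what a row does not reach is not made up. A row lasts 1/12 s, in which the tool goes at most 41.7 mm and 7.16 degrees, less where a joint would pass 70% of its speed; a pose out of reach is approached as far as the arm can. A call is refused whole if a number of a shift passes 4.17 or a number of a turn 0.125, either way. A call with a gripper value outside its range is refused whole. The fingers move at their own pace and stop on an object; the grip force is fixed at half the most. Time passes only in rows, so rows that do not move let the fingers close. It gives the time, the measured TCP pose, the force and the opening at its end, in the units of the state.
- ctrl.get_obs(): the state, without advancing time (a new reading comes with each control period).
- imaging.camera(name): name is "scene" or "side" or "wrist"; returns a dict with "frame" (384x512x3 uint8, red, green, blue), "depth" (384x512 float32, m along the optical axis (not along the pixel's ray), 0 where there is no reading), "K" (3x3 intrinsics, pixels), "k1" (the pictures are not rectified: a ray, as slopes to the right and down, at radius r is drawn at 1 + k1 r^2 times it, then the intrinsics apply), "R" (3x3) and "t" (3): a world point X has camera coordinates R X + t. Camera axes: x right, y down, z forward; pixel columns grow to the right and rows downward; lengths in m; the calibration is good to about 2 mm. A picture is of the moment at which its call begins.
- ctrl.hand_in(): hands the job in, once; it reports no verdict.
The state is a dict: "time_s": time; "q": joint angles; "dq": joint speeds; "joint_efforts": joint torques, N m; "eef_pos": TCP position; "eef_rot": TCP orientation; "wrist_force": force on the tool from outside, world axes, zero at the start; "torque": the same for the moment, N m; "opening": opening from 0.0 (shut) to 1.0 (fully open).
Only numpy, scipy, OpenCV 4.12 (cv2) and the standard library are available. Lean on these libraries where they do the work, as an engineer would, in place of code of your own. Each camera call takes 0.05 s, during which the arm holds its last target. There are 200 camera calls.

## Task

Pick up the brass trim strip from the mat and slide its long plain end under the hinged leaf of the glue-up jig, centred and square, all the way in to the stop, without lifting the leaf. Then press the strip down until it lies flat on the bed with the sprung pad pushed fully down beneath it, and finish while still holding it pressed like that: do not let go. Leave the other things on the bench where they are.

Things in the scene. Friction and masses are not known exactly. Their poses are not given: they have to be found in the camera images.
- strip: Loose brass strip, 0.14-0.26 kg: plate 120 (x) x 40 (y) x 4 (z) mm with an upright rib on top, 50 long (x = -55 to -5 mm) x 10 thick (y = -5 to 5 mm), rib top 34 mm above the underside. The front (+x) 65 mm is plain; its +x end is the edge to tuck in. Origin: centre of the underside, z up. Starts flat on the bench (z = 0), its x axis within 70 degrees of world +y.
- strip_front (a point): Middle of the strip's front (+x) edge, on its underside: 60 mm from the strip's origin along its x.
- strip_rib (a point): Middle of the top of the strip's rib: x = -30, y = 0, z = 34 mm in the strip's frame.
- jig: Fixed dark steel jig: bed block 220 (x) x 100 (y) x 25 (z) mm, origin at the centre of its underside, bed top at z = 25 mm. The strip slides in along the jig's +x, which points to world +y within 0.3 rad. With the strip fully in, the strip's origin is at x = 15, y = 0, z = 25 mm, its x axis along the jig's. Highest parts: hinge lugs at x = 97 mm, top z = 43 mm; closed leaf top 37 mm.
- jig_mouth (a point): Point on the bed surface below the middle of the leaf's front edge (jig x = 40, y = 0, z = 25 mm). From here the leaf, 80 mm wide along y, overhangs the bed to its hinge at x = 97 mm. The flat space under it is 7 mm high (z = 25 to 32 mm); the leaf's front 7 mm flare slightly upward.
- jig_stop (a point): Point on the bed surface at the foot of the stop, in the middle (jig x = 75, y = 0, z = 25 mm): an upright face 90 mm wide under the leaf, facing the jig's -x. The strip goes 35 mm under the leaf to meet it.
- leaf (a joint): Angle of the hinged leaf (rad): 0 as it lies closed, level with the bed; grows as its front edge is lifted (57 mm from hinge to edge). Held shut only by its own weight and a light spring, about 1.3 N at the edge.
- pad (a joint): How far the sprung ejector pad is pushed down (m): 0 up, 0.006 fully down. White round pad, 20 mm across with a bevelled top, at jig x = -15, y = 0; stands 6 mm above the bed when up, flush when down. Takes 5 N to start, 9 N at the bottom; springs up when let go. With the strip fully in it lies below the middle of the strip's rib.
- parts_tray: Bystander: white open tray 90 x 70 x 24 mm with small pins. Origin: centre of underside.
- oil_bottle: Bystander: small clear bottle, 34 mm in diameter, 85 mm tall. Origin: centre of underside.
- metal_case: Bystander: small flat steel case 38 x 60 x 13 mm. Origin: centre of underside.
- screwdriver: Bystander: screwdriver lying on the bench, about 200 mm long.
Things that resemble listed ones, but are neither listed nor needed, are in the scene too. Of the things like the strip, leave any that is blue or green; of the rest the larger one is meant.

How it is judged:
At the end, for the whole second after the job is handed in: Front edge under the leaf, within 5 mm of the stop, 12 mm of the middle, 0.09 rad of square and under 4 mm above the bed; strip level within 0.035 rad and still; leaf below 0.03 rad; pad pushed down 4.5 of its 6 mm or more; fingers bearing on the strip with over 2 N (x of strip_front in the frame of jig between 0.07 and 0.08 m and y of strip_front in the frame of jig between -0.012 and 0.012 m and z of strip_front in the frame of jig between 0.02 and 0.029 m and angle between the x axis of strip and the x axis of jig, either way round below 0.09 rad and angle between strip's own z axis and vertical below 0.035 rad and value of joint leaf below 0.03 rad and value of joint pad above 0.0045 m and contact force between the fingers and strip above 2 N and linear speed of strip below 0.02 m/s); the arm keeps its last pose, push and grip.
It fails at once if the leaf is lifted (its edge raised more than about 3.5 mm) (value of joint leaf above 0.06 rad).
It fails at once if the white parts tray is disturbed (moved more than 25 mm) (distance of parts_tray from where it was at the start of the episode above 0.025 m).
It fails at once if the oil bottle is disturbed (moved more than 25 mm) (distance of oil_bottle from where it was at the start of the episode above 0.025 m).
It fails at once if the metal case is disturbed (moved more than 25 mm) (distance of metal_case from where it was at the start of the episode above 0.025 m).
It fails at once if the screwdriver is disturbed (moved more than 25 mm) (distance of screwdriver from where it was at the start of the episode above 0.025 m).
It also fails if it takes over 54 s, if anything falls off the work surface, if the arm or the gripper's body presses on something with over 40 N, if the wrist force passes 120 N, or if a joint passes its speed limit or range.

## Working session

There is one attempt and no reset: what is moved stays moved. The work goes in short steps, Python scripts to look and compute and a shell command to move; the robot and the scene stay as the last step left them, time stands still between calls to the robot, and variables do not carry over. Pictures are saved under pics/ and viewed, about 8 in all and at most 12, crops included, and the job is handed in when it is done.

```bash
ls; mkdir -p pics
cat > h.py <<'E'
import numpy as np, cv2
from bench import ctrl, imaging
from scipy.spatial.transform import Rotation as Ro
def shot(n,png=None):
    c=imaging.camera(n)
    if png: cv2.imwrite('pics/'+png,c['frame'][:,:,::-1])
    return c
def cloud(c):
    h,w=c['depth'].shape; u,v=np.meshgrid(np.arange(w),np.arange(h))
    K=c['K']; d=np.array([c['k1'],0,0,0,0],float)
    p=np.stack([u,v],-1).reshape(-1,1,2).astype(float)
    n=cv2.undistortPoints(p,K,d).reshape(h,w,2)
    z=c['depth'][...,None]
    X=np.concatenate([n*z,z],-1)
    X=(X-c['t'])@c['R']
    X[c['depth']<=0]=np.nan
    return X
def proj(c,P):
    q=np.asarray(P)@c['R'].T+c['t']
    return cv2.projectPoints(q.reshape(-1,1,3),np.zeros(3),np.zeros(3),c['K'],np.array([c['k1'],0,0,0,0],float))[0].reshape(-1,2)
def tool():
    o=ctrl.get_obs(); q=o['eef_rot']; return np.array(o['eef_pos']),Ro.from_quat([q[1],q[2],q[3],q[0]])
E
python3 - <<'E'
from h import *
a=shot('scene');b=shot('side')
np.savez('c0.npz',X=cloud(a),f=a['frame'],Xs=cloud(b),fs=b['frame'])
im=np.vstack([a['frame'],b['frame']])[:,:,::-1]
cv2.imwrite('pics/a.png',a['frame'][:,:,::-1]);cv2.imwrite('pics/b.png',b['frame'][:,:,::-1])
o=ctrl.get_obs();print(o); print(tool()[1].as_matrix().round(3))
E
```

```text
pics
{'time_s': 0.1, 'q': array([-2.06281044e-01,  1.81464461e-01,  1.60788065e+00, -3.70240953e-06,
        1.35379808e+00, -2.06312942e-01]), 'dq': array([-0.00078015, -0.00346565, -0.00170699,  0.00076624,  0.00106828,
        0.00055878]), 'joint_efforts': array([-2.02498759e-04, -4.45872438e+01, -3.52238703e+01, -4.27332343e-04,
        4.16999465e-03,  3.20961749e-05]), 'eef_pos': array([5.74518055e-01, 1.28077481e-04, 2.30488751e-01]), 'eef_rot': array([ 7.07217608e-01, -7.06995529e-01,  5.25273127e-04,  5.48393829e-04]), 'wrist_force': array([-0.8190135 ,  0.49867052,  0.92355245]), 'torque': array([ 0.02111149, -0.02278931,  0.05120206]), 'opening': 0.9989841137606729}
[[ 1.    -0.002 -0.   ]
 [ 0.     0.     1.   ]
 [-0.002 -1.     0.   ]]
```

View pics/a.png

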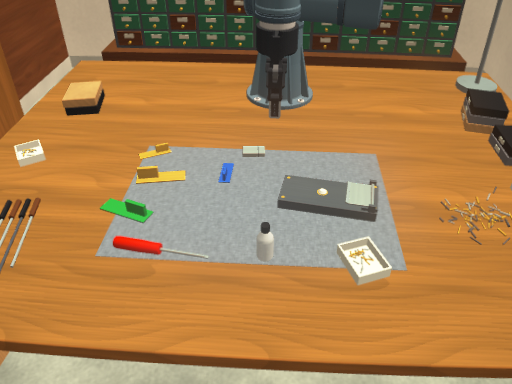

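View pics/b.png

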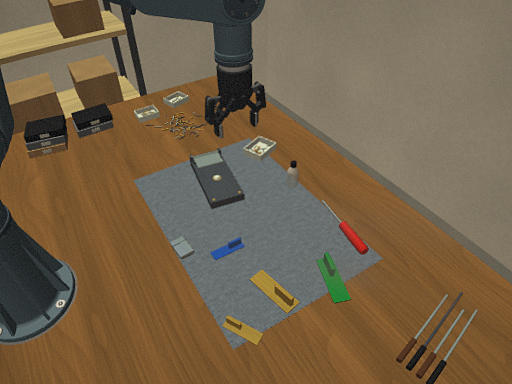

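Candidates in the scene view: large brass (161,176), small brass (155,152), green (127,211) and blue (226,172). I choose the large brass one. The jig is at (328,197) with its leaf on the right, toward +y.

Run:
```python
from h import *
d=np.load('c0.npz')
def rect(P):
    (c,s,a)=cv2.minAreaRect((P[:,:2]*1000).astype(np.float32)); return np.round(c,1),np.round(s,1),round(a,1)
for X,f,n in((d['X'],d['f'],'scene'),(d['Xs'],d['fs'],'side')):
    hsv=cv2.cvtColor(f,cv2.COLOR_RGB2HSV)
    ok=(np.abs(X[...,2]-.02)<.045)&(X[...,0]>.2)&(X[...,0]<.8)&(X[...,1]<.3)&(X[...,1]>-.4)
    m=(ok&(hsv[...,0]>17)&(hsv[...,0]<30)&(hsv[...,1]>140)).astype(np.uint8)
    N,L,S,C=cv2.connectedComponentsWithStats(m)
    for i in range(1,N):
        if S[i,4]<60: continue
        P=X[L==i]
        lo=P[P[:,2]<.012]; hi=P[P[:,2]>.027]
        print(n,C[i].round(),S[i,4],'plate',rect(lo) if len(lo)>5 else 0,'z',np.median(lo[:,2]) if len(lo) else 0,'rib',rect(hi) if len(hi)>5 else 0, P[:,2].max())
    # jig
    m=(ok&(X[...,2]>.019)&(X[...,2]<.05)&(X[...,0]>.35)&(X[...,1]>-.1)).astype(np.uint8)
    N,L,S,C=cv2.connectedComponentsWithStats(m)
    for i in range(1,N):
        if S[i,4]<300: continue
        P=X[L==i]; print(n,'jig?',C[i].round(),S[i,4],rect(P),np.percentile(P[:,2],[5,50,95]))
        T=P[(P[:,2]>.033)&(P[:,2]<.04)]; print(' leaf',rect(T))
        w=(L==i)&(hsv[...,1]<60)&(hsv[...,2]>190); print(' pad',np.nanmedian(X[w],0),w.sum())
f=d['f'];cv2.imwrite('pics/crop.png',cv2.resize(np.hstack([f[135:225,95:255],f[160:250,260:420]])[:,:,::-1],None,fx=2.5,fy=2.5,interpolation=cv2.INTER_CUBIC))
```

```text
scene [156. 151.] 235 plate (array([ 379.4, -332. ]), array([63.3, 81.3]), 36.7) z 0.003181677104595123 rib 0 0.0267162368071147
scene [157. 175.] 570 plate (array([ 497.6, -280.5]), array([ 41.6, 117.4]), 11.5) z 0.003903573999106244 rib (array([ 502.8, -309.6]), array([13.4, 46.4]), 10.3) 0.03627767065303124
scene jig? [330. 194.] 2840 (array([565.6, 128.1]), array([221.2, 106.9]), 80.3) [0.02248595 0.02571717 0.03700117]
 leaf (array([573.1, 173.2]), array([121. ,  96.5]), 78.1)
 pad [0.57417062 0.19283424 0.03518776] 551
scene jig? [365. 254.] 317 (array([757.8, 184.9]), array([91.6, 72.7]), 22.0) [0.0194647  0.02298089 0.02546338]
 leaf (array([0., 0.]), array([0., 0.]), 0.0)
 pad [0.7596722 0.1969594 0.0238567] 208
side [274. 291.] 771 plate (array([ 495.9, -282.1]), array([ 40.8, 119.2]), 11.3) z 0.004343627706697529 rib (array([ 500.9, -311.6]), array([11.5, 49.7]), 11.6) 0.036050519179961264
side [243. 330.] 492 plate (array([ 387.9, -325.9]), array([28.6, 82.7]), 27.2) z 0.003160450035741095 rib 0 0.02649407552583757
side jig? [215. 177.] 1687 (array([563.1, 125.8]), array([223.2, 101. ]), 81.0) [0.02300139 0.0264099  0.03582356]
 leaf (array([570.3, 166.3]), array([120.1,  97.1]), 80.3)
 pad [0.55864016 0.10846553 0.03127468] 11
```

View pics/crop.png

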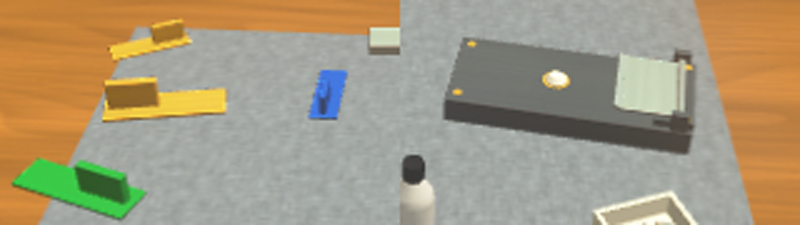

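Crop check: the large brass strip has its rib at the left end and its plain end toward +y. Depth gives about 118x41 mm and a 34-36 mm rib top, which matches. The jig measures 222x101 mm. Strip yaw is about +11.4° and jig yaw about -9.5° from +y. Approaching now.

```bash
python3 -m jog '[[[0,0,0],[0,-0.1,0],5],[[0,0,0],[0,-0.1,0],5],[[-1.65,0,-3.6],[0,0,0],5],[[-1.65,0,-3.6],[0,0,0],5],[[-1.65,0,-3.6],[0,0,0],5],[[-1.65,0,-3.6],[0,0,0],5],[[-1.65,0,-3.6],[0,0,0],5],[[-1.65,0,-3.6],[0,0,0],5],[[-1.65,0,-3.6],[0,0,0],5],[[-1.6,0,-3.6],[0,0,0],5],[[0,0,0],[0,0,0],5]]'
cat > where.py <<'E'
from h import *
import sys
# remaining shift (cm, tool axes) to a world TCP target, and rotvec to yaw/pitch target (deg about z, nose-up deg)
x,y,z,yaw,pit=map(float,sys.argv[1:6])
p,R=tool()
T=Ro.from_euler('z',yaw,degrees=True)*Ro.from_matrix([[1,0,0],[0,0,1],[0,-1,0]])*Ro.from_euler('x',pit,degrees=True)
print('pos',p.round(4),'shift cm',(R.inv().apply(np.array([x,y,z])-p)*100).round(2),'rot',(R.inv()*T).as_rotvec().round(3),'F',ctrl.get_obs()['wrist_force'].round(1),'t',ctrl.get_obs()['time_s'],'op',round(ctrl.get_obs()['opening']*8.54,2))
E
python3 where.py .502 -.3105 .10 11.4 0
```

```text
time_s: 1.02
eef_pos: [0.5014, -0.3173, 0.2244]
eef_rot: [0.705, -0.701, -0.075, 0.081]
wrist_force: [-0.3, -0.2, -0.4]
opening: 0.583
pos [ 0.5014 -0.3173  0.2244] shift cm [ 0.3  12.45  0.58] rot [-0.006  0.022 -0.007] F [-0.3 -0.2 -0.4] t 1.0167 op 4.98
```

```bash
python3 -m jog '[[[0.3,3.3,0.55],[-0.006,0.02,-0.006],5],[[0,3.3,0],[0,0,0],5],[[0,3.3,0],[0,0,0],5],[[0,2,0],[0,0,0],5],[[0,0,0],[0,0,0],5]]'
python3 where.py .502 -.3105 .008 11.4 0
python3 - <<'E'
from h import *
c=shot('wrist','w1.png');X=cloud(c);f=c['frame'];hsv=cv2.cvtColor(f,cv2.COLOR_RGB2HSV)
m=(hsv[...,0]>17)&(hsv[...,0]<30)&(hsv[...,1]>140)&(X[...,2]<.05)&(X[...,1]<-.2)&(X[...,0]>.44)
P=X[m]
for a,b in((-.01,.012),(.028,.05)):
    Q=P[(P[:,2]>a)&(P[:,2]<b)]; print(len(Q),np.median(Q[:,2]) if len(Q) else 0,cv2.minAreaRect((Q[:,:2]*1000).astype(np.float32)) if len(Q)>5 else 0)
E
```

```text
time_s: 1.43
eef_pos: [0.5018, -0.3164, 0.1022]
eef_rot: [-0.703, 0.705, 0.068, -0.067]
wrist_force: [-1.7, -0.2, 0.1]
opening: 0.585
pos [ 0.5018 -0.3164  0.1022] shift cm [0.12 9.42 0.61] rot [ 0.004 -0.008  0.001] F [-1.7 -0.2  0.1] t 1.4333 op 5.0
7872 0.0033029138043175147 ((536.1367797851562, -320.12640380859375), (99.38041687011719, 232.20672607421875), 45.55213928222656)
1027 0.033102894138646956 ((500.65411376953125, -309.81988525390625), (9.646249771118164, 48.767555236816406), 11.199803352355957)
```

View pics/w1.png

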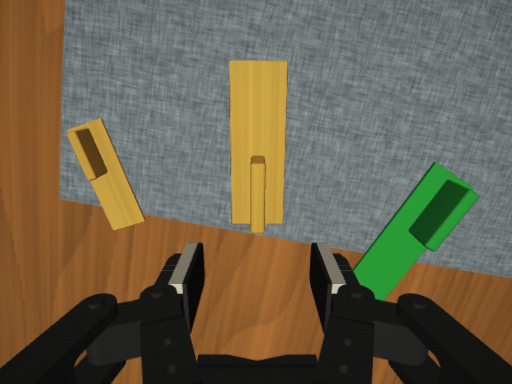

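Wrist view: the rib top runs (258,160) to (258,232), between the fingers. The green strip is to the right at (355,280), so I narrow the opening. Rib centre is (0.501, -0.310), yaw 11.2°.

```bash
python3 -m jog '[[[0.05,2.5,0.65],[0.004,-0.008,0],3],[[0,2.5,0],[0,0,0],3],[[0,1.5,0],[0,0,0],3],[[0,0,0],[0,0,0],3]]'
python3 where.py .501 -.310 .008 11.2 0
```

```text
time_s: 1.82
eef_pos: [0.5059, -0.3128, 0.0438]
eef_rot: [-0.701, 0.706, 0.074, -0.068]
wrist_force: [-0.9, 1.1, 0.1]
opening: 0.352
pos [ 0.5059 -0.3128  0.0438] shift cm [-0.46  3.58  0.4 ] rot [0.008 0.005 0.007] F [-0.9  1.1  0.1] t 1.8167 op 3.0
```

```bash
python3 -m jog '[[[-0.45,0,0.4],[0.008,0.005,0.007],3],[[0,1.7,0],[0,0,0],3],[[0,1.5,0],[0,0,0],3],[[0,0,0],[0,0,0],3]]'
python3 where.py .501 -.310 .008 11.2 0
```

```text
time_s: 2.15
eef_pos: [0.5044, -0.3125, 0.0187]
eef_rot: [-0.701, 0.706, 0.071, -0.067]
wrist_force: [-1.1, 1.0, -1.4]
opening: 0.349
pos [ 0.5044 -0.3125  0.0187] shift cm [-0.29  1.07  0.32] rot [ 0.008 -0.     0.005] F [-1.1  1.  -1.4] t 2.15 op 2.98
```

```bash
python3 -m jog '[[[-0.3,0.5,0.35],[0.008,0,0.005],3],[[-0.05,0.5,0.1],[0.004,0,0.003],3],[[0,0.2,0],[0,0,0],3],[[0,0,0],[0,0,0],3]]'
python3 where.py .501 -.310 .008 11.2 0
```

```text
time_s: 2.48
eef_pos: [0.5013, -0.3099, 0.0094]
eef_rot: [0.705, -0.703, -0.068, 0.069]
wrist_force: [1.0, -0.2, 0.2]
opening: 0.351
pos [ 0.5013 -0.3099  0.0094] shift cm [-0.04  0.14 -0.01] rot [-0.002 -0.    -0.001] F [ 1.  -0.2  0.2] t 2.4833 op 2.99
```

```bash
python3 -m jog '[[[0,0,0],[0,0,0],0],[[0,0,0],[0,0,0],0],[[0,0,0],[0,0,0],0],[[0,0,0],[0,0,0],0],[[0,0,0],[0,0,0],0],[[0,0,0],[0,0,0],0]]'
python3 where.py .501 -.310 .12 11.2 0
```

```text
time_s: 2.98
eef_pos: [0.5016, -0.3101, 0.0101]
eef_rot: [0.704, -0.703, -0.069, 0.069]
wrist_force: [0.0, 0.3, -1.9]
opening: 0.1
pos [ 0.5016 -0.3101  0.0101] shift cm [ -0.07 -10.99   0.04] rot [-0.002 -0.    -0.001] F [ 0.   0.3 -1.9] t 2.9833 op 0.85
```

```bash
python3 -m jog '[[[0,-2,0],[0,0,0],0],[[0,-3.5,0],[0,0,0],0],[[0,-3.5,0],[0,0,0],0],[[0,-2.5,0],[0,0.06,0],0],[[0,0,0],[0,0.1,0],0],[[0,0,0],[0,0.1,0],0],[[0,0,0],[0,0.1,0],0],[[0,0,0],[0,0,0],0]]'
python3 where.py .553 .058 .12 -9.5 0
```

```text
time_s: 3.65
eef_pos: [0.5, -0.3088, 0.1286]
eef_rot: [0.706, -0.703, 0.066, -0.062]
wrist_force: [0.2, -0.3, -1.3]
opening: 0.1
pos [ 0.5    -0.3088  0.1286] shift cm [-1.36  1.02 37.03] rot [-0.004 -0.015 -0.006] F [ 0.2 -0.3 -1.3] t 3.65 op 0.86
```

```bash
python3 -m jog '[[[-0.1,0,2],[-0.004,-0.014,-0.006],0],[[-0.1,0,3.8],[0,0,0],0],[[-0.1,0.1,3.8],[0,0,0],0],[[-0.1,0.1,3.8],[0,0,0],0],[[-0.1,0.1,3.8],[0,0,0],0],[[-0.1,0.1,3.8],[0,0,0],0],[[-0.1,0.1,3.8],[0,0,0],0],[[-0.1,0.1,3.8],[0,0,0],0],[[-0.1,0.1,3.8],[0,0,0],0],[[-0.1,0.1,2],[0,0,0],0],[[0,0,0],[0,0,0],0]]'
python3 where.py .553 .058 .12 -9.5 0
cat > look.py <<'E'
from h import *
import sys
c=shot('wrist',sys.argv[1]);X=cloud(c);f=c['frame'];hsv=cv2.cvtColor(f,cv2.COLOR_RGB2HSV)
s=shot('scene');Y=cloud(s)
np.savez('w.npz',X=X,f=f,Y=Y,fs=s['frame'])
br=(hsv[...,0]>17)&(hsv[...,0]<30)&(hsv[...,1]>130)
def rect(P):
    P=P[np.isfinite(P).all(1)]
    a=cv2.minAreaRect((P[:,:2]*1000).astype(np.float32)); return [np.round(v,1) for v in a],'z',np.median(P[:,2]).round(4),len(P)
p,R=tool()
N,L,S,C=cv2.connectedComponentsWithStats(br.astype(np.uint8))
i=1+S[1:,4].argmax(); P=X[L==i]; print('strip px',C[i],rect(P))
Q=R.inv().apply(P-p)*1000; print('in tool mm lo',np.nanpercentile(Q,1,0).round(1),'hi',np.nanpercentile(Q,99,0).round(1))
pl=Q[(Q[:,2]>15)&(Q[:,2]<88)&(np.abs(Q[:,0])<18)]
if len(pl)>50:
    k=np.linalg.lstsq(np.c_[pl[:,0],pl[:,2],np.ones(len(pl))],pl[:,1],rcond=None)[0];print('plate top y(tool)=%.3fx+%.3fz+%.1f'%tuple(k), rect(np.c_[pl[:,0],pl[:,2],pl[:,1]]/1000))
lf=(X[...,2]>.033)&(X[...,2]<.0415)&~br&(X[...,1]>.13)&(X[...,0]>.5)&(X[...,0]<.65)&(X[...,1]<.26)
N,L,S,C=cv2.connectedComponentsWithStats(lf.astype(np.uint8));i=1+S[1:,4].argmax();print('leaf',C[i],rect(X[L==i]))
bd=(X[...,2]>.021)&(X[...,2]<.029)&~br&(X[...,1]>0)
N,L,S,C=cv2.connectedComponentsWithStats(bd.astype(np.uint8));i=1+S[1:,4].argmax();print('bed',C[i],rect(X[L==i]))
E
python3 look.py w2.png
```

```text
time_s: 4.57
eef_pos: [0.5416, 0.0445, 0.1169]
eef_rot: [-0.705, 0.706, -0.049, 0.047]
wrist_force: [-0.1, -0.3, -1.9]
opening: 0.102
pos [0.5416 0.0445 0.1169] shift cm [ 0.95 -0.32  1.5 ] rot [ 0.001  0.029 -0.002] F [-0.1 -0.3 -1.9] t 4.5667 op 0.87
strip px [256.55339381 163.35894633] ([array([536.6,  22.4]), array([236.9,  65. ]), np.float64(80.8)], 'z', np.float64(0.1101), 18218)
in tool mm lo [-20.3 -23.8 -16.2] hi [18.6  8.4 92.1]
plate top y(tool)=0.016x+0.138z+-2.5 ([array([-0. , 51.4]), array([36. , 72.8]), np.float64(0.0)], 'z', np.float64(0.0068), 13242)
leaf [280.22069417   5.35494434] ([array([570.1, 167.8]), array([ 7.9, 80.4]), np.float64(82.5)], 'z', np.float64(0.0356), 1527)
bed [283.99981147  90.75680261] ([array([558.5,  97.7]), array([158.1, 100.8]), np.float64(80.6)], 'z', np.float64(0.0243), 15913)
```

View pics/w2.png

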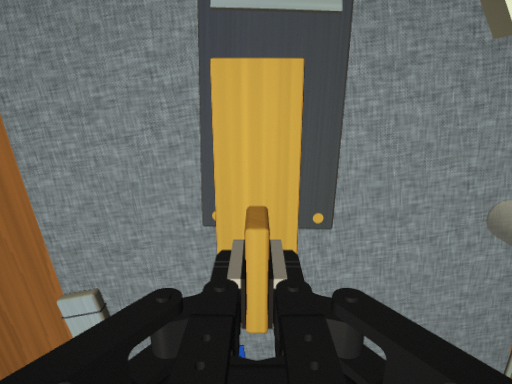

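Wrist view: the strip is held with its front edge at row 58. The leaf edge is at row 10, and the bed's left and right edges run about columns 200-350. The plate looks nose-down by about 0.14 rad in the tool frame, so I'll verify that with the other cameras.

```bash
cat > pitch.py <<'E'
from h import *
p,R=tool()
for n in('scene','side'):
    c=shot(n);X=cloud(c);hsv=cv2.cvtColor(c['frame'],cv2.COLOR_RGB2HSV)
    br=(hsv[...,0]>15)&(hsv[...,0]<32)&(hsv[...,1]>110)
    Q=R.inv().apply((X-p).reshape(-1,3)).reshape(X.shape)*1000
    m=br&(np.abs(Q[...,0])<25)&(Q[...,2]>12)&(Q[...,2]<100)&(np.abs(Q[...,1])<30)
    q=Q[m]
    t=q[(np.abs(q[:,0])<17)&(q[:,2]<85)]
    for _ in range(2):
        k=np.linalg.lstsq(np.c_[t[:,0],t[:,2],np.ones(len(t))],t[:,1],rcond=None)[0]
        t=t[np.abs(np.c_[t[:,0],t[:,2],np.ones(len(t))]@k-t[:,1])<2.5]
    print(n,len(t),'y=%.3fx+%.3fz+%.1f'%tuple(k),'front z',np.percentile(q[:,2],99).round(1),'x',np.percentile(q[:,0],[1,99]).round(1))
E
python3 pitch.py; python3 where.py .5508 .0548 .06 -9.3 0
```

```text
scene 95 y=-0.014x+0.180z+-5.5 front z 88.9 x [-18.8  21.4]
side 16 y=-0.085x+0.153z+-0.3 front z 64.2 x [-19.2  19.5]
pos [0.5422 0.0395 0.1173] shift cm [0.64 5.73 1.66] rot [ 0.003  0.019 -0.001] F [ 0.7 -0.2 -2.4] t 4.7667 op 0.89
```

```bash
cat > rib.py <<'E'
from h import *
import sys
p,R=tool(); c=shot('wrist',sys.argv[1] if len(sys.argv)>1 else None); X=cloud(c); p2,R2=tool(); print('moved mm',((p2-p)*1000).round(1),(R.inv()*R2).as_rotvec().round(3))
hsv=cv2.cvtColor(c['frame'],cv2.COLOR_RGB2HSV); br=(hsv[...,0]>15)&(hsv[...,0]<32)&(hsv[...,1]>110)
Q=R.inv().apply((X-p).reshape(-1,3)).reshape(X.shape)*1000
q=Q[br&(np.abs(Q[...,0])<25)&(np.abs(Q[...,1])<35)]
for n,t in(('plate',q[(q[:,2]>32)&(q[:,2]<88)&(np.abs(q[:,0])<17)]),('ribtop',q[(np.abs(q[:,0])<3.5)&(q[:,1]<-14)&(q[:,2]<22)])):
    for _ in range(3):
        A=np.c_[t[:,0],t[:,2],np.ones(len(t))];k=np.linalg.lstsq(A,t[:,1],rcond=None)[0];t=t[np.abs(A@k-t[:,1])<2]
    print(n,len(t),'y=%.3fx+%.3fz+%.1f'%tuple(k),'z',np.percentile(t[:,2],[1,99]).round(1))
print('front z',np.percentile(q[:,2],99.5).round(1),'x',np.percentile(q[:,0],[1,99]).round(1))
k=R.as_matrix(); print('tool z axis',k[:,2].round(3),'pos',p)
E
python3 rib.py; python3 rib.py
```

```text
moved mm [ 0.1 -0.4  0.1] [ 0.     0.001 -0.   ]
plate 9778 y=0.001x+0.003z+6.6 z [32.7 87.5]
ribtop 1644 y=0.013x+0.000z+-23.2 z [-23.5  21.7]
front z 89.2 x [-19.5  19.4]
tool z axis [ 0.143  0.99  -0.003] pos [0.54219055 0.03948538 0.11732089]
moved mm [ 0.1 -0.2  0.1] [ 0.     0.001 -0.   ]
plate 9791 y=0.001x+0.003z+6.7 z [32.6 87.5]
ribtop 1647 y=0.002x+0.001z+-23.2 z [-23.6  21.5]
front z 89.2 x [-19.5  19.4]
tool z axis [ 0.144  0.99  -0.003] pos [0.54230794 0.03907789 0.11743893]
```

The settled reading shows the strip level and square in the jaws, so the pitch was a motion artefact. The underside is 10.6 mm below the TCP and the front 89.2 mm ahead. Next, a helper that turns a desired front-edge pose in the jig frame into a tool shift.

```bash
cat > jg.py <<'E'
from h import *
import sys
# args: front x, y, z (jig mm), nose-down rad ; jig origin & yaw
O=np.array([563.3,126.5,0]);YAW=-9.3
B=Ro.from_euler('z',YAW,degrees=True)          # jig: x_j=+y-ish
J=B*Ro.from_matrix([[0,-1,0],[1,0,0],[0,0,1]]) # jig axes
F=np.array([0,10.6,89.2])
p,R=tool();p=p*1000
fr=J.inv().apply(p+R.apply(F)-O); nd=-np.arcsin(R.as_matrix()[2,2])
x,y,z,th=map(float,sys.argv[1:5])
T=B*Ro.from_matrix([[1,0,0],[0,0,1],[0,-1,0]])*Ro.from_euler('x',-th)
tp=O+J.apply([x,y,z])-T.apply(F)
o=ctrl.get_obs()
print('front now',fr.round(1),'nosedown',-round(float(np.arcsin(R.as_matrix()[2,2])),3),'| shift cm',(R.inv().apply(tp-p)/10).round(2),'rot',(R.inv()*T).as_rotvec().round(3),'F',o['wrist_force'].round(1),'t',round(o['time_s'],2))
E
python3 jg.py 28 0 40 0.09
```

```text
front now [ -0.7   8.1 106.7] nosedown 0.003 | shift cm [0.71 5.88 3.  ] rot [-0.087  0.017 -0.   ] F [-0.1 -0.3 -2.1] t 4.87
```

```bash
python3 -m jog '[[[0.7,2,1.5],[-0.045,0.017,0],0],[[0,2,1.5],[-0.045,0,0],0],[[0,1.5,0],[0,0,0],0],[[0,0.3,0],[0,0,0],0],[[0,0,0],[0,0,0],0],[[0,0,0],[0,0,0],0]]'; python3 jg.py 28 0 30 0.09
```

```text
time_s: 5.37
eef_pos: [0.5572, 0.0566, 0.0593]
eef_rot: [-0.669, 0.738, -0.063, 0.06]
wrist_force: [-0.0, -0.7, -1.4]
opening: 0.108
front now [17.8 -6.4 40.1] nosedown 0.097 | shift cm [-0.55  0.97  1.1 ] rot [ 0.007 -0.012  0.004] F [-0.  -0.7 -1.4] t 5.37
```

```bash
python3 -m jog '[[[-0.5,0.5,0.7],[0.007,-0.012,0.004],0],[[-0.1,0.2,0.2],[0,0,0],0],[[0,0,0],[0,0,0],0],[[0,0,0],[0,0,0],0]]'; python3 jg.py 28 0 30 0.09; python3 rib.py w3.png
python3 - <<'E'
from h import *
c=shot('wrist');X=cloud(c)
hsv=cv2.cvtColor(c['frame'],cv2.COLOR_RGB2HSV); br=(hsv[...,0]>15)&(hsv[...,0]<32)&(hsv[...,1]>110)
def rect(P): return [np.round(v,1) for v in cv2.minAreaRect((P[:,:2]*1000).astype(np.float32))]
def comp(m):
    N,L,S,C=cv2.connectedComponentsWithStats(m.astype(np.uint8));i=1+S[1:,4].argmax();return L==i
l=comp((X[...,2]>.033)&(X[...,2]<.0415)&~br&(X[...,1]>.13)&(X[...,0]>.5)&(X[...,0]<.65)&(hsv[...,2]>130)); print('leaf',rect(X[l]),np.median(X[l][:,2]))
h=(X[...,2]>.034)&(X[...,2]<.06)&br&(X[...,1]>.06)
b=comp(br&(X[...,2]<.07)); print('strip',rect(X[b]))
E
```

```text
time_s: 5.7
eef_pos: [0.5541, 0.0642, 0.0538]
eef_rot: [-0.673, 0.735, -0.06, 0.057]
wrist_force: [0.1, 0.5, -1.9]
opening: 0.105
front now [25.  -1.2 35.4] nosedown 0.088 | shift cm [-0.1   0.49  0.35] rot [-0.002 -0.003  0.003] F [ 0.1  0.5 -1.9] t 5.7
moved mm [ 0.2 -0.   0.1] [-0.  0. -0.]
plate 9780 y=0.001x+0.003z+6.6 z [32.7 87.6]
ribtop 1646 y=0.013x+-0.001z+-23.2 z [-23.5  21.7]
front z 89.5 x [-19.6  19.4]
tool z axis [ 0.164  0.983 -0.088] pos [0.55405119 0.06421436 0.05378892]
leaf [array([570.6, 170.2]), array([ 8.4, 80.2]), np.float64(80.5)] 0.03521975969217923
strip [array([561.6, 103.2]), array([98.9, 43.6]), np.float64(81.9)]
```

View pics/w3.png

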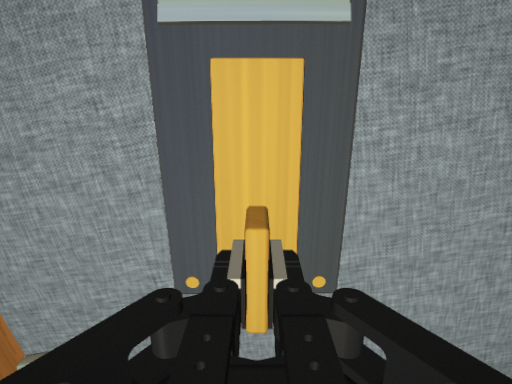

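Wrist view: the strip (columns 211-303, front edge row 58) is centred on the leaf (columns 158-350, edge row 22). The leaf measurement confirms the jig origin to within 1 mm. Lowering.

```bash
python3 -m jog '[[[-0.1,0.5,0.2],[0,-0.003,0.003],0],[[0,0.2,0.05],[0,0,0],0],[[0,0,0],[0,0,0],0]]'; python3 jg.py 32 0 27 0.09
```

```text
time_s: 6.05
eef_pos: [0.5543, 0.0663, 0.047]
eef_rot: [-0.673, 0.735, -0.059, 0.056]
wrist_force: [-0.2, 0.0, -1.3]
opening: 0.107
front now [27.1 -0.9 28.6] nosedown 0.088 | shift cm [-0.09  0.1   0.5 ] rot [-0.002  0.     0.002] F [-0.2  0.  -1.3] t 6.05
```

```bash
python3 -m jog '[[[-0.1,0.15,0.1],[-0.002,0,0.002],0],[[0,0.15,0],[0,0,0],0]]';python3 jg.py 32 0 26 0.09;  python3 -m jog '[[[0,0.15,0],[0,0,0],0],[[0,0.1,0],[0,0,0],0]]'; python3 jg.py 32 0 26 0.09
```

```text
time_s: 6.22
eef_pos: [0.5539, 0.0673, 0.0442]
eef_rot: [-0.672, 0.736, -0.059, 0.055]
wrist_force: [-1.8, 0.1, 3.6]
opening: 0.101
front now [27.9 -0.3 25.6] nosedown 0.09 | shift cm [-0.03 -0.07  0.4 ] rot [0.    0.    0.001] F [-1.8  0.1  3.6] t 6.22
time_s: 6.38
eef_pos: [0.554, 0.0672, 0.0424]
eef_rot: [-0.672, 0.736, -0.059, 0.055]
wrist_force: [-3.1, -1.2, 7.6]
opening: 0.098
front now [27.8 -0.3 23.7] nosedown 0.091 | shift cm [-0.04 -0.26  0.39] rot [0.001 0.001 0.001] F [-3.1 -1.2  7.6] t 6.38
```

```bash
python3 rib.py
```

```text
moved mm [ 0. -0.  0.] [0. 0. 0.]
plate 9812 y=0.002x+-0.006z+6.6 z [32.7 87.5]
ribtop 1638 y=-0.002x+-0.007z+-23.2 z [-23.7  21.7]
front z 89.6 x [-19.7  19.3]
tool z axis [ 0.16   0.983 -0.09 ] pos [0.55397133 0.06717572 0.04236185]
```

```bash
python3 -m jog '[[[0,-0.15,0],[0,0,0],0],[[0,-0.04,0.5],[0.002,0,0],0],[[0,-0.04,0.5],[0.002,0,0],0],[[0,-0.04,0.5],[0.002,0,0],0],[[0,0,0],[0,0,0],0]]'; python3 jg.py 50 0 25.5 0.08
```

```text
time_s: 6.85
eef_pos: [0.5574, 0.0831, 0.0441]
eef_rot: [-0.675, 0.734, -0.059, 0.056]
wrist_force: [-0.5, -0.2, -2.6]
opening: 0.106
front now [44.2 -1.2 26.1] nosedown 0.084 | shift cm [-0.12  0.04  0.57] rot [ 0.004 -0.     0.003] F [-0.5 -0.2 -2.6] t 6.85
```

```bash
python3 -m jog '[[[-0.1,0,0.5],[0.004,0,0.002],0],[[0,0,0.5],[0.004,0,0],0],[[0,0,0],[0,0,0],0]]'; python3 jg.py 62 0 25.5 0.07
python3 - <<'E'
from h import *
c=shot('scene');f=c['frame'][165:225,270:390];g=shot('side')['frame'][140:215,180:255]
cv2.imwrite('pics/m1.png',np.hstack([cv2.resize(f,(500,400)),cv2.resize(g,(300,400))])[:,:,::-1])
w=shot('wrist');cv2.imwrite('pics/w4.png',w['frame'][:200,100:400,::-1])
E
```

```text
time_s: 7.1
eef_pos: [0.558, 0.0945, 0.0427]
eef_rot: [-0.678, 0.731, -0.059, 0.055]
wrist_force: [0.7, -0.9, 0.4]
opening: 0.1
front now [55.7  0.1 25.4] nosedown 0.075 | shift cm [ 0.01 -0.01  0.62] rot [0.005 0.001 0.   ] F [ 0.7 -0.9  0.4] t 7.1
```

View pics/m1.png

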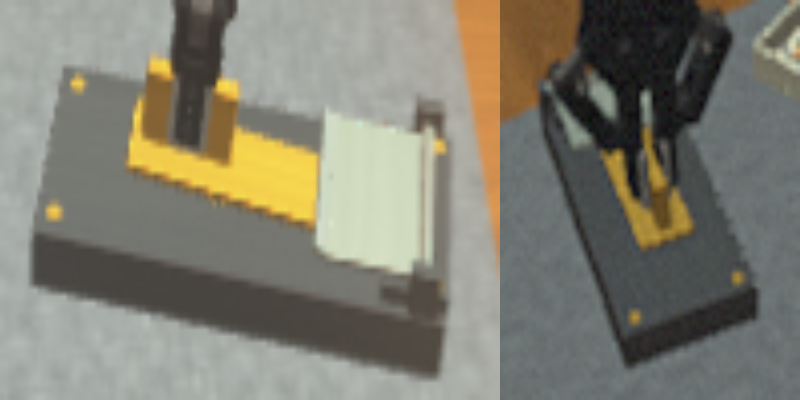

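The strip's front is under the leaf, meeting its edge at about (318,190) in the crop, and the leaf lies flat and closed. Continuing toward the stop.

```bash
python3 -m jog '[[[0,-0.02,0.5],[0.005,0,0],0],[[0,-0.02,0.5],[0.004,0,0],0],[[0,0,0],[0,0,0],0]]'; python3 jg.py 75 0 25.5 0.055
```

```text
time_s: 7.5
eef_pos: [0.5591, 0.1046, 0.0419]
eef_rot: [-0.681, 0.727, -0.06, 0.055]
wrist_force: [0.1, 0.8, -0.3]
opening: 0.102
front now [66.   0.6 25.4] nosedown 0.066 | shift cm [0.06 0.03 0.89] rot [ 0.011 -0.    -0.001] F [ 0.1  0.8 -0.3] t 7.5
```

```bash
python3 -m jog '[[[0.05,0,0.45],[0.006,0,0],0],[[0,0,0.3],[0.005,0,0],0],[[0,0,0],[0,0,0],0]]'; python3 jg.py 75 0 25.5 0.055
```

```text
time_s: 7.75
eef_pos: [0.5608, 0.1124, 0.0412]
eef_rot: [-0.685, 0.724, -0.059, 0.055]
wrist_force: [-0.3, 0.2, 0.1]
opening: 0.101
front now [74.2  0.1 25.8] nosedown 0.054 | shift cm [0.01 0.02 0.08] rot [-0.001 -0.    -0.001] F [-0.3  0.2  0.1] t 7.75
```

```bash
python3 -m jog '[[[0,0,0.15],[0,0,0],0],[[0,0,0.15],[0,0,0],0]]'; python3 jg.py 75 0 25.5 0.04;python3 -m jog '[[[0,0,0.15],[0,0,0],0],[[0,0,0],[0,0,0],0]]'; python3 jg.py 75 0 25.5 0.04
```

```text
time_s: 7.92
eef_pos: [0.5612, 0.1137, 0.0412]
eef_rot: [-0.684, 0.725, -0.059, 0.055]
wrist_force: [-2.4, -12.4, 4.3]
opening: 0.106
front now [75.4  0.1 25.5] nosedown 0.058 | shift cm [ 0.    0.16 -0.06] rot [ 0.018  0.001 -0.002] F [ -2.4 -12.4   4.3] t 7.92
time_s: 8.08
eef_pos: [0.5612, 0.1132, 0.0413]
eef_rot: [-0.683, 0.726, -0.06, 0.054]
wrist_force: [-0.5, 0.3, -2.0]
opening: 0.104
front now [74.9 -0.  25.3] nosedown 0.061 | shift cm [-0.01  0.17 -0.01] rot [ 0.021  0.001 -0.002] F [-0.5  0.3 -2. ] t 8.08
```

```bash
python3 -m jog '[[[0,0.14,0],[0.015,0,0],0],[[0,0.14,0],[0.015,0,0],0],[[0,0,0],[0,0,0],0]]'; python3 jg.py 75 0 25 0;python3 -m jog '[[[0,0.16,0],[0.015,0,0],0],[[0,0.16,0],[0.012,0,0],0],[[0,0,0],[0,0,0],0]]'; python3 jg.py 75 0 25 0
```

```text
time_s: 8.33
eef_pos: [0.5614, 0.1131, 0.0392]
eef_rot: [-0.695, 0.715, -0.059, 0.055]
wrist_force: [-2.6, 0.7, 4.7]
opening: 0.1
front now [75.3 -0.2 26.1] nosedown 0.028 | shift cm [-0.03  0.36 -0.06] rot [ 0.028  0.001 -0.002] F [-2.6  0.7  4.7] t 8.33
time_s: 8.58
eef_pos: [0.5615, 0.1129, 0.0367]
eef_rot: [0.706, -0.704, 0.058, -0.056]
wrist_force: [-2.3, 0.1, 5.7]
opening: 0.101
front now [75.5 -0.3 26.3] nosedown -0.002 | shift cm [-0.04  0.11 -0.05] rot [-0.002  0.001 -0.002] F [-2.3  0.1  5.7] t 8.58
```

```bash
python3 -m jog '[[[0,0.15,0],[-0.002,0,-0.002],0],[[0,0.15,0],[0,0,0],0]]'; python3 jg.py 75 0 25 0;python3 -m jog '[[[0,0.15,0],[0,0,0],0],[[0,0.15,0],[0,0,0],0]]'; python3 jg.py 75 0 25 0; python3 rib.py
```

```text
time_s: 8.75
eef_pos: [0.5615, 0.1129, 0.0349]
eef_rot: [0.706, -0.704, 0.057, -0.057]
wrist_force: [-9.6, -1.7, 19.8]
opening: 0.104
front now [75.5 -0.4 24.6] nosedown -0.002 | shift cm [-0.04 -0.07 -0.05] rot [-0.002 -0.    -0.   ] F [-9.6 -1.7 19.8] t 8.75
time_s: 8.92
eef_pos: [0.5615, 0.1129, 0.035]
eef_rot: [0.706, -0.703, 0.058, -0.057]
wrist_force: [-9.1, -2.2, 17.4]
opening: 0.103
front now [75.5 -0.4 24.7] nosedown -0.004 | shift cm [-0.05 -0.06 -0.05] rot [-0.004  0.    -0.001] F [-9.1 -2.2 17.4] t 8.92
moved mm [-0.  0. -0.] [ 0. -0.  0.]
plate 3083 y=-0.001x+0.003z+6.7 z [32.2 51.5]
ribtop 1642 y=0.018x+0.001z+-23.2 z [-23.4  21.7]
front z 52.8 x [-19.6  19.3]
tool z axis [0.162 0.987 0.004] pos [0.56154103 0.11289432 0.03497846]
```

```bash
python3 -m jog '[[[0,0.1,0],[-0.003,0,0],0],[[0,0.1,0],[0,0,0],0]]'; python3 jg.py 75 0 25 0
python3 - <<'E'
from h import *
print(tool()[1].as_matrix().round(3)[2])
c=shot('scene');f=c['frame'];g=shot('wrist');X=cloud(g)
hsv=cv2.cvtColor(g['frame'],cv2.COLOR_RGB2HSV)
B=Ro.from_euler('z',80.7,degrees=True)
q=B.inv().apply((X.reshape(-1,3)*1000-[563.3,126.5,0]));m=(np.abs(q[:,1])<38)&(q[:,0]>42)&(q[:,0]<90)&(q[:,2]>30)&(q[:,2]<60)
t=q[m];k=np.linalg.lstsq(np.c_[t[:,:2],np.ones(len(t))],t[:,2],rcond=None)[0];print('leaf slope/x,y',k.round(3),len(t),np.median(t[:,2]))
cv2.imwrite('pics/end.png',np.hstack([cv2.resize(f[150:300,240:420],(400,334)),cv2.resize(g['frame'],(400,334))])[:,:,::-1])
E
```

```text
time_s: 9.13
eef_pos: [0.5615, 0.1129, 0.035]
eef_rot: [0.706, -0.704, 0.058, -0.057]
wrist_force: [-6.1, -1.7, 12.1]
opening: 0.104
front now [75.5 -0.4 24.6] nosedown -0.002 | shift cm [-0.05 -0.06 -0.05] rot [-0.002  0.    -0.001] F [-6.1 -1.7 12.1] t 9.13
[-0.001 -1.     0.002]
leaf slope/x,y [-7.0000e-03  1.0000e-03  3.4861e+01] 22617 34.357634504033165
```

View pics/end.png

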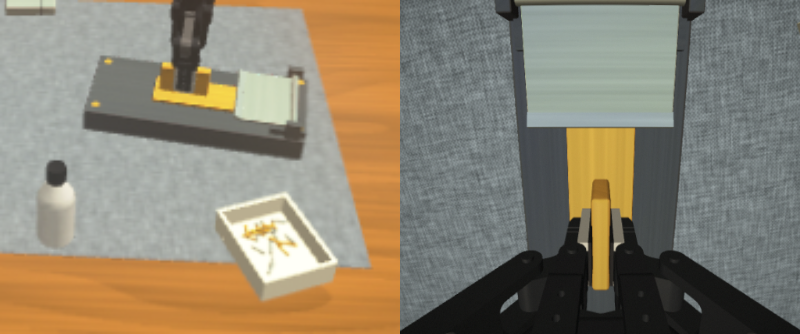

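The strip is flat, centred and square under a level leaf (slope -0.007). I add a little more press margin, then check and hand in.

```bash
python3 -m jog '[[[0,0.2,0],[-0.002,0,0],0],[[0,0.2,0],[0,0,0],0]]'; python3 jg.py 75 0 25 0; python3 -c "
from h import *
shot('side'); o=ctrl.get_obs(); print(o['wrist_force'],abs(o['dq']).max()); print(ctrl.hand_in())"; python3 jg.py 75 0 25 0
```

```text
time_s: 9.4
eef_pos: [0.5615, 0.1129, 0.0349]
eef_rot: [0.705, -0.704, 0.058, -0.056]
wrist_force: [-10.8, -2.3, 23.1]
opening: 0.106
front now [75.5 -0.4 24.5] nosedown -0.001 | shift cm [-0.05 -0.07 -0.05] rot [-0.001  0.    -0.002] F [-10.8  -2.3  23.1] t 9.4
[-10.55378773  -2.1234977   21.74074573] 0.0016847641171439972
the job is handed in; nothing more can be done
None
the job is handed in; nothing more can be done
```

I gripped the large brass strip by its rib and slid it nose-down under the leaf until it met the stop. I then flattened it onto the bed and handed in while still gripping and pressing it. The hand-in reported no verdict.

Last checks before handing in:
- **Front edge:** at jig x = 75.5 mm, y = -0.4 mm and z = 24.5 mm, worked out from the arm pose and the measured jig position.
- **Level and square:** tilt about 0.002 rad, square within about 0.003 rad, and the arm still.
- **Leaf:** flat in the wrist image, with a slope of -0.007 rad before the final extra press.
- **Press force:** about 22 N, against 9 N to bottom the pad. The pad is hidden under the strip, so I judged it fully down from the strip's height and the hard stop I felt.
- **Other things:** I kept clear of the other things on the bench and felt no contact with any of them. In the last pictures the bottle and tray look in place; I did not measure any of them at the end.

One reading disagreed: right after the fast carry, the wrist camera suggested the strip was tilted by about 0.14 rad. I put this down to the arm still moving, because two readings after it settled showed the strip level.

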